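Feel the end float of a dough-roller shaft and leave it centred

TASK

Check the end float of the dough roller: take its blue hub, push the shaft along its axis into the gear case until it is hard against the inner stop, then pull it out until it is hard against the outer stop, each time holding it there for a moment with about 10 N and never loading a stop with more than 20 N. Then leave the shaft midway between the two stops you felt, so that it rubs on neither spring washer, and let go of it. Leave the bowl, tub, cutter ring and jar where they are.

Things in the scene. Friction and masses are not known exactly. Their poses are not given: they have to be found in the camera images.
- roller_head: Fixed dough-roller head, 300 x 130 mm base. At its -x end a white gear case (100 x 120 mm, top at 150 mm), at its +x end an upright bearing plate (12 mm thick, top at 127 mm, outer face at x = 137 mm), a steel roller between. Origin: centre of the underside. Its x axis is parallel to the shaft: +x is out towards the hub (pull), -x into the gear case (push). Shaft axis at y = 0, z = 95 mm.
- bearing: Thrust bearing hidden in the gear case (origin as roller_head). It carries both stops, whose place differs each time and must be felt; 13 to 18 mm from hard stop to hard stop. The last 4.5 mm before a stop press a spring washer (0.6 rising to about 3.3 N); the hard stop then yields roughly 0.15 mm per N. Between the washers the shaft is free for 4 to 9 mm.
- roller_shaft (a joint): Axial position of the shaft (m), growing as it is pulled out (roller_head +x). Zero is only the builder's mark, not the middle of the float: the inner stop lies 1 to 12 mm to the minus side of it, the outer stop 1 to 17 mm to the plus side. The shaft slides with about 1.5 N of friction, stays where it is left in the free part, and does not turn.
- hub (a point): Centre of the blue hub on the shaft's outer end, on the shaft axis; moves with the shaft (at roller_head x = 195 mm when the joint reads 0). A square block 32 mm wide across the axis, 32 mm high, 40 mm long along the axis, with upright flat sides to grip from above; at its outer end a round blue flange, 50 mm across, 6 mm thick. Axes as roller_head's.
- bowl: Bystander: steel mixing bowl, 190 mm across, 75 mm high. Origin: centre of its underside.
- tub: Bystander: open cream plastic tub 130 x 110 x 50 mm. Origin: centre of its underside.
- cutter: Bystander: steel dough-cutter ring, 76 mm across, 45 mm high, standing on the bench. Origin: centre of its underside.
- jar: Bystander: glass jar with white lid, 64 mm across, 90 mm high. Origin: centre of its underside.

How it is judged:
By the outcome, as a careful person would: the job done as asked, in the order asked, and still so for the second after the job is handed in, with the robot touching nothing.
It also fails if it takes over 48 s, if anything falls off the work surface, if the arm or the gripper's body presses on something with over 40 N, if the wrist force passes 120 N, or if a joint passes its speed limit or range.

ROBOT

A 7-joint arm with a two-finger parallel gripper is mounted at the origin on the work surface. World frame = base frame: x ahead of the robot, y to its left, z up, the work surface at z = 0. Lengths are in m, angles in rad, forces in N, time in s.
With the tool pointing down it reaches from about 0.4 to 0.875 m from the base axis. Payload 19.3 kg.
Tool frame: the origin (TCP) lies at the very end of the fingers, on their centre line; the grasp point (between the pads) lies 19 mm behind it; z points along the fingers, y is the direction in which the jaws open and shut (so a half turn about z gives the same grasp; the last joint's range is limited). The gripper opens to 85 mm and grips with 20 to 120 N. Pads are 22 mm wide; open, the fingers measure 114 mm over their backs; the gripper's body (76 mm by 85 mm) begins 54 mm behind the grasp point. The pads swing forward as they close: fully open they stand 13 mm farther back than shut.
Start: joints at [1.059, 0.521, -0.036, 1.599, 0.021, 1.021, -0.113], TCP at [0.267, -0.565, 0.231] pointing down, gripper open.
Joint ranges: [-2.91, 2.91], [-0.3, 2.13], [-1.5, 1.42], [0.17, 2.43], [-1.26, 4.41], [0.16, 1.93], [-2.52, 2.52]. Speed limits (rad/s): [1.89, 1.89, 2.39, 2.39, 3.01, 3.01, 3.01].

INTERFACE

Orientations are given as [roll, pitch, yaw] about the fixed x, y, z axes, in that order (R = Rz(yaw) Ry(pitch) Rx(roll)).
In Python, from workcell import bot gives the robot as it stands.
- The arm moves only by the tool apply_moves, never from a script. Its argument "commands" is a list of rows, each an object with "travel": the shift along the tool's x, y, z in m, a list of three; "twist": the turn, a rotation vector about the tool's x, y, z in degrees, a list of three; "claw": the finger opening in m, from 0 to 0.0854. A call has 1 to 10 rows; each row is the pose to reach, as a shift and turn from the pose commanded when the call began, along the tool's axes at that moment; what a row does not reach only later rows make up. A row lasts 1/10 s, in which the tool goes at most 50 mm and 8.59 degrees, less where a joint would pass 70% of its speed; a pose out of reach is approached as far as the arm can. A call with a gripper value outside its range is refused whole. The fingers move at their own pace and stop on an object; "force" is the grip in N (left out, the last holds). Time passes only in rows, so rows that repeat a pose let the fingers close. It gives the time, the measured TCP pose, the force and the opening at its end, in the units of the state.
- bot.observe(): the state, without advancing time (a new reading comes with each control period).
- bot.grab_frame(name): name is "scene" or "top" or "wrist"; returns a dict with "frame" (420x560x3 uint8, blue, green, red), "fx", "fy", "cx", "cy" (pixels), "pose" (4x4, takes a point from camera to world coordinates); the wrist camera has in their place "tool_from_camera" (4x4, takes a point from camera to tool coordinates, whose origin is the TCP and whose axes are the flange's). Camera axes: x right, y up, looking along -z (the intrinsics and any distortion apply to the point x, -y, -z); pixel columns grow to the right and rows downward; lengths in m; the calibration is good to about 2 mm. A picture is of the moment at which its call begins: read the wrist's pose just before it. There is no depth.
- bot.job_done(): hands the job in, once; it reports no verdict.
The state is a dict: "clock": time; "qpos": joint angles; "qd": joint speeds; "joint_efforts": joint torques, N m; "position": TCP position; "tool_rot": TCP orientation; "force": force on the tool from outside, world axes, zero at the start; "moment": the same for the moment, N m; "grip_width": finger opening in m.
Only numpy, scipy, OpenCV 4.12 (cv2) and the standard library are available. Lean on these libraries where they do the work, as an engineer would, in place of code of your own. Each camera call takes 0.05 s, during which the arm holds its last target.

## Working session

There is one attempt and no reset: what is moved stays moved. The work goes in short steps, Python scripts to look and compute and a tool call to move; the robot and the scene stay as the last step left them, time stands still between calls to the robot, and variables do not carry over. Pictures are saved under pics/ and viewed, and the job is handed in when it is done.

Besides the shell and the picture viewer there is one more tool, called after ">>>" as name([rows], argument=value, ...), one row to a line, values as JSON. apply_moves: Moves the arm, as the interface text tells. Its arguments: {"type":"object","properties":{"commands":{"type":"array"},"force":{"type":"number"}},"required":["commands"]}

```bash
ls; mkdir -p pics
python3 - <<'E'
from workcell import bot
import cv2
print(bot.observe())
for n in ("scene","top","wrist"):
    f=bot.grab_frame(n); cv2.imwrite(f"pics/{n}0.png",f["frame"]); print(n,{k:v for k,v in f.items() if k!="frame"})
E
```

```text
pics
{'clock': 0.0, 'qpos': array([ 1.0588119 ,  0.52206167, -0.03632149,  1.60001507,  0.02118487,
        1.02110786, -0.11276446]), 'qd': array([ 4.65166887e-04, -7.69958568e-04,  1.83809288e-04,  3.33670556e-04,
        1.09358803e-04,  6.74064802e-05, -3.81299221e-04]), 'joint_efforts': array([ 1.07505534e-04, -9.27126861e+01,  1.97986096e+00, -3.69940174e+01,
        1.77445990e-02,  8.09024263e-03, -7.95985511e-05]), 'position': array([ 0.26703641, -0.56469188,  0.23069357]), 'tool_rot': array([-3.14038761e+00,  7.70428877e-05,  4.41797123e-01]), 'force': array([-0.31756355, -0.10952264, -0.07849434]), 'moment': array([0.00273549, 0.02161581, 0.03176386]), 'grip_width': 0.08517523736699033}
scene {'fx': 399.6882430284537, 'fy': 399.6882430284537, 'cx': 288.1639692408706, 'cy': 212.06534062260113, 'pose': array([[ 0.59310487, -0.48242607,  0.64458646,  1.21192425],
       [ 0.80497633,  0.37071536, -0.4632313 , -0.48098183],
       [-0.01548324,  0.79362158,  0.60821465,  0.67791489],
       [ 0.        ,  0.        ,  0.        ,  1.        ]])}
top {'fx': 488.14842438367276, 'fy': 488.14842438367276, 'cx': 276.35326985623755, 'cy': 211.08411050576984, 'pose': array([[ 0.01903109,  0.98433304, -0.17528912,  0.36020424],
       [-0.99957205,  0.02262726,  0.01853971, -0.01234601],
       [ 0.02221556,  0.17486128,  0.98434242,  1.30675386],
       [ 0.        ,  0.        ,  0.        ,  1.        ]])}
wrist {'fx': 336.8155263837936, 'fy': 336.8155263837936, 'cx': 280.42418581322954, 'cy': 206.3253906609926, 'tool_from_camera': array([[ 4.95255351e-04,  9.65174759e-01,  2.61605503e-01,
         6.66954243e-02],
       [ 9.99999492e-01, -2.48292615e-04, -9.77079349e-04,
        -1.10736393e-03],
       [-8.78097611e-04,  2.61605854e-01, -9.65174392e-01,
        -1.41952153e-01],
       [ 0.00000000e+00,  0.00000000e+00,  0.00000000e+00,
         1.00000000e+00]])}
```

View pics/scene0.png

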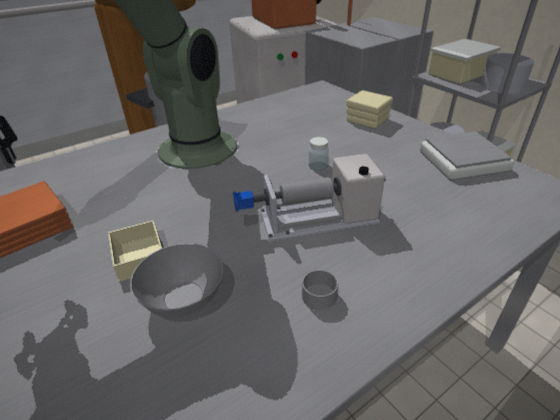

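View pics/top0.png

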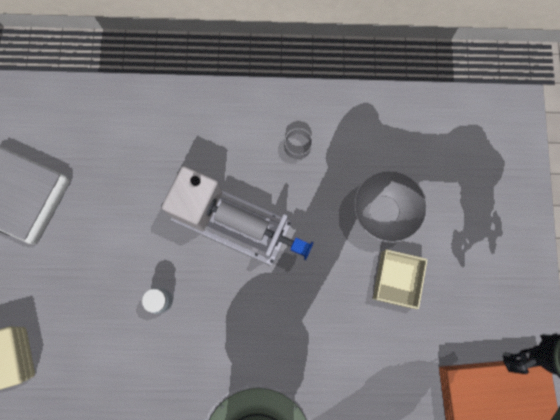

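The scene view shows the head with the blue hub at about (243,201). In the top view the hub is at (301,247), the gear case at (191,196), and the bowl and tub to the right at (390,207) and (402,279). Next I'll measure the hub and the axis.

```bash
cat > h.py <<'E'
import numpy as np, cv2
def ray(f,u,v):
    d=np.array([(u-f["cx"])/f["fx"],-(v-f["cy"])/f["fy"],-1.0]); P=f["pose"]; return P[:3,3],P[:3,:3]@d
def onz(f,u,v,z):
    o,d=ray(f,u,v); return o+d*(z-o[2])/d[2]
def proj(f,p):
    P=f["pose"]; c=P[:3,:3].T@(np.asarray(p)-P[:3,3]); return np.array([f["cx"]+f["fx"]*c[0]/-c[2], f["cy"]-f["fy"]*c[1]/-c[2]])
def blue(im):
    h=cv2.cvtColor(im,cv2.COLOR_BGR2HSV); m=cv2.inRange(h,(105,140,40),(130,255,255))
    n,l,s,c=cv2.connectedComponentsWithStats(m); i=1+np.argmax(s[1:,4]); return (l==i).astype(np.uint8),s[i],c[i]
E
python3 - <<'E'
from workcell import bot
from h import *
fs={}
for n in ("scene","top"):
    f=bot.grab_frame(n); m,s,c=blue(f["frame"]); fs[n]=(f,c); print(n,s,c)
    pts=cv2.findNonZero(m); print(cv2.minAreaRect(pts))
    x,y=int(c[0]),int(c[1])
    if n=="top": cr=f["frame"][150:290,150:340]; k=4
    else: cr=f["frame"][140:250,220:400]; k=4
    cv2.imwrite(f"pics/{n}1.png",cv2.resize(cr,None,fx=k,fy=k,interpolation=cv2.INTER_CUBIC))
(f1,c1),(f2,c2)=fs["scene"],fs["top"]
o1,d1=ray(f1,*c1);o2,d2=ray(f2,*c2)
A=np.stack([d1,-d2],1);t=np.linalg.lstsq(A,o2-o1,rcond=None)[0]
print(o1+d1*t[0],o2+d2*t[1]); print(onz(f2,*c2,.105))
E
```

```text
scene [233 191  21  20 316] [243.09177215 199.76265823]
((243.36538696289062, 199.32691955566406), (18.43491554260254, 19.023265838623047), 78.69007110595703)
top [291 238  21  21 250] [300.88  247.064]
((300.8000183105469, 246.90003967285156), (18.335756301879883, 16.099689483642578), 26.56505012512207)
[ 0.48639458 -0.09753288  0.09650729] [ 0.48618752 -0.09791624  0.09651284]
[ 0.48530402 -0.09731615  0.105     ]
```

View pics/top1.png

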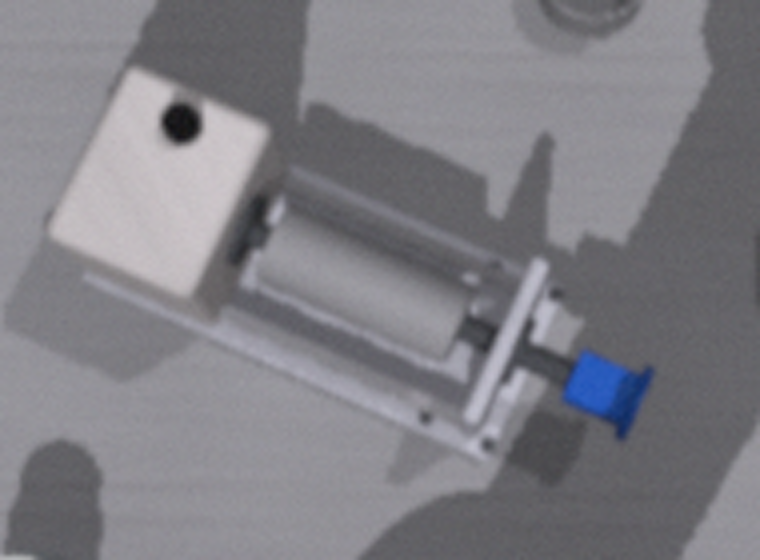

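View pics/scene1.png

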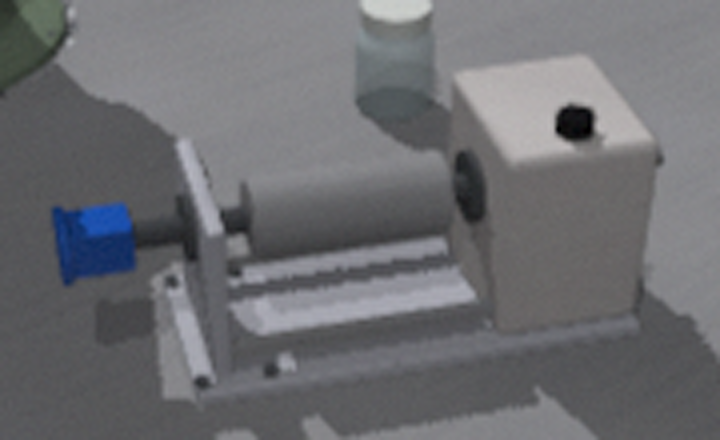

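The top crop shows the gear-case lid corners at (130,68), (268,130), (192,300) and (52,235). The bearing plate's top edge runs from about (540,262) to (472,418). The hub block's top face runs from (590,352) and (565,402) at its inner end to the flange.

Run:
```python
from workcell import bot
from h import *
f=bot.grab_frame("top")
o=lambda x,y,z: onz(f,150+(x+.5)/4-.5,150+(y+.5)/4-.5,z)
C=[o(*p,.15) for p in ((130,68),(268,130),(192,300),(52,235))]
print(np.array(C)); 
for a,b in ((0,1),(3,2)): d=C[b]-C[a];print('ax',np.degrees(np.arctan2(d[1],d[0])),np.linalg.norm(d))
for a,b in ((0,3),(1,2)): d=C[b]-C[a];print('tr+90',np.degrees(np.arctan2(d[1],d[0]))+90,np.linalg.norm(d))
P=[o(540,262,.127),o(472,418,.127)];d=P[1]-P[0];print('plate',P,np.degrees(np.arctan2(d[1],d[0])),np.linalg.norm(d))
cc=np.mean(C,0); pm=(P[0]+P[1])/2; hub=np.array([.4863,-.0977,.0965])
for p,q in ((cc,hub),(cc,pm),(pm,hub)): d=q-p; print(np.degrees(np.arctan2(d[1],d[0])),np.linalg.norm(d[:2]))
a=[o(268,213,.119),o(465,290,.119)]
# roller mid axis
e1=o(270,235,.115);e2=o(455,318,.115);d=e2-e1;print('roller',e1,e2,np.degrees(np.arctan2(d[1],d[0])))
```

```text
[[0.67090489 0.19751512 0.15      ]
 [0.63421356 0.11213909 0.15      ]
 [0.52905514 0.15315838 0.15      ]
 [0.5665237  0.23861128 0.15      ]]
ax -113.25617279687478 0.09292642163601363
ax -113.67602462592767 0.09330643621165369
tr+90 248.50982968831767 0.1121798829618604
tr+90 248.69066782713503 0.11287547887492029
plate [array([ 0.56069417, -0.05504461,  0.127     ]), array([ 0.46419319, -0.01548612,  0.127     ])] 157.7098830738143 0.10429435864568622
-112.6379211013102 0.2958494931584355
-112.61331818085135 0.22816224967955154
-112.72085329879475 0.06768733541910738
roller [0.57586895 0.11197762 0.115     ] [ 0.52657975 -0.00369164  0.115     ] -113.07991578918703
```

```bash
cat >> h.py <<'E'
from scipy.spatial.transform import Rotation as Ro
def delta(s,pos,yaw):
    R=Ro.from_euler('xyz',s["tool_rot"]); T=Ro.from_euler('xyz',[np.pi,0,np.radians(yaw)])
    return R.inv().apply(np.array(pos)-s["position"])*1000, (R.inv()*T).as_rotvec(degrees=True)
E
python3 - <<'E'
from workcell import bot
from h import *
s=bot.observe(); print(delta(s,[.4863,-.0977,.20],67.4))
E
```

```text
(array([ 397.86156254, -328.63607658,   31.22194908]), array([-2.16175906e-02, -5.47212803e-03, -4.20866718e+01]))
```

>>> apply_moves([
  {"travel": [0.02, -0.0165, 0], "twist": [0, 0, -2]},
  {"travel": [0.055, -0.045, 0], "twist": [0, 0, -5]},
  {"travel": [0.09, -0.074, 0], "twist": [0, 0, -9]},
  {"travel": [0.125, -0.103, 0], "twist": [0, 0, -13]},
  {"travel": [0.16, -0.132, 0], "twist": [0, 0, -17]},
  {"travel": [0.195, -0.161, 0], "twist": [0, 0, -21]},
  {"travel": [0.23, -0.19, 0], "twist": [0, 0, -25]},
  {"travel": [0.265, -0.219, 0], "twist": [0, 0, -29]},
  {"travel": [0.3, -0.248, 0], "twist": [0, 0, -32]},
  {"travel": [0.32, -0.264, 0], "twist": [0, 0, -34]},
])

```text
invalid input at $.commands[0]: expected keys travel, twist, claw
```

Run:
```python
from workcell import bot
from h import *
s=bot.observe(); print(s["position"],s["tool_rot"],s["force"],s["qpos"]); print(delta(s,[.4863,-.0977,.20],67.4))
```

```text
[ 0.2671605  -0.56490444  0.23111581] [-3.14121485e+00  4.53058874e-05  4.41800922e-01] [-0.25914949 -0.20010146 -0.05637147] [ 1.05877396  0.521602   -0.03629507  1.59963694  0.02121377  1.02111903
 -0.11278393]
(array([ 397.86156254, -328.63607658,   31.22194908]), array([-2.16175906e-02, -5.47212803e-03, -4.20866718e+01]))
```

>>> apply_moves([
  {"travel": [0.02, -0.0165, 0], "twist": [0, 0, -2], "claw": 0.085},
  {"travel": [0.055, -0.045, 0], "twist": [0, 0, -5], "claw": 0.085},
  {"travel": [0.09, -0.074, 0], "twist": [0, 0, -9], "claw": 0.085},
  {"travel": [0.125, -0.103, 0], "twist": [0, 0, -13], "claw": 0.085},
  {"travel": [0.16, -0.132, 0], "twist": [0, 0, -17], "claw": 0.085},
  {"travel": [0.195, -0.161, 0], "twist": [0, 0, -21], "claw": 0.085},
  {"travel": [0.23, -0.19, 0], "twist": [0, 0, -25], "claw": 0.085},
  {"travel": [0.265, -0.219, 0], "twist": [0, 0, -29], "claw": 0.085},
  {"travel": [0.3, -0.248, 0], "twist": [0, 0, -32], "claw": 0.085},
  {"travel": [0.32, -0.264, 0], "twist": [0, 0, -34], "claw": 0.085},
])

```text
clock: 1.3
position: [0.4448, -0.1863, 0.2316]
tool_rot: [3.141, -0.001, 1.04]
force: [0.3, -0.4, 0.1]
grip_width: 0.0854
```

Run:
```python
from workcell import bot
from h import *
s=bot.observe(); print(s["position"],s["tool_rot"],s["force"],s["qpos"]); print(delta(s,[.4863,-.0977,.20],67.4))
```

```text
[ 0.44481726 -0.18626486  0.23157189] [ 3.14114547e+00 -8.14986847e-04  1.04026409e+00] [ 0.27459456 -0.43077773  0.14195521] [ 0.52798951  0.30787043 -0.31314988  1.95333569  0.11888825  0.89727683
 -0.37615869]
(array([97.35473895, -9.04686648, 31.64719916]), array([ 0.02875976, -0.0448798 , -7.79726781]))
```

>>> apply_moves([
  {"travel": [0.03, -0.003, 0.01], "twist": [0, 0, -2.5], "claw": 0.085},
  {"travel": [0.06, -0.006, 0.02], "twist": [0, 0, -5], "claw": 0.085},
  {"travel": [0.085, -0.008, 0.03], "twist": [0, 0, -7], "claw": 0.085},
  {"travel": [0.096, -0.009, 0.032], "twist": [0, 0, -7.8], "claw": 0.085},
  {"travel": [0.096, -0.009, 0.032], "twist": [0, 0, -7.8], "claw": 0.085},
  {"travel": [0.096, -0.009, 0.032], "twist": [0, 0, -7.8], "claw": 0.085},
])

```text
clock: 1.9
position: [0.4846, -0.1034, 0.1996]
tool_rot: [3.141, 0.0, 1.17]
force: [-0.1, -0.7, 0.0]
grip_width: 0.085
```

Run:
```python
from workcell import bot
from h import *
s=bot.observe(); print(s["position"],s["tool_rot"],s["force"],s["qpos"])
f=bot.grab_frame("wrist"); T=np.eye(4);T[:3,:3]=Ro.from_euler('xyz',s["tool_rot"]).as_matrix();T[:3,3]=s["position"]
f["pose"]=T@f["tool_from_camera"]
np.savez("w1.npz",**f)
cv2.imwrite("pics/w1.png",f["frame"]); m,st,c=blue(f["frame"]);print(st,c,proj(f,[.4863,-.0977,.095]))
```

```text
[ 0.4845978  -0.10341131  0.19956655] [3.14145951e+00 4.87231651e-04 1.16983880e+00] [-0.0921404  -0.70076046  0.01025537] [ 0.37531263  0.3766881  -0.36225379  1.95424355  0.17650413  0.84089014
 -0.48284358]
[ 259  165   44   60 2439] [280.45141451 195.01722017] [279.86080016 199.07931577]
```

View pics/w1.png

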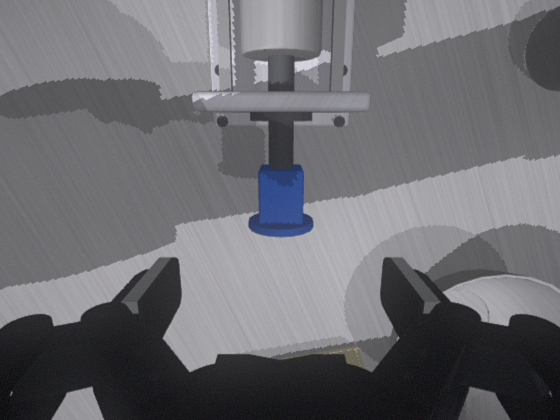

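The wrist view shows the hub block at columns 259–303 and rows 165–215, with the flange at row ~225. The shaft runs vertically at column ~281 and the plate edge is level at row ~95, so the yaw is well matched. I'll take positions from the edges.

Run:
```python
from h import *
f=dict(np.load("w1.npz")); im=f["frame"]
cv2.imwrite("pics/w1c.png",cv2.resize(im[60:250,180:390],None,fx=3.5,fy=3.1,interpolation=cv2.INTER_CUBIC))
m,_,_=blue(im)
for r in range(163,238,4):
    c=np.where(m[r])[0]; print(r,(c.min(),c.max()) if len(c) else None,end=' ')
print()
a=np.array([np.cos(np.radians(-112.6)),np.sin(np.radians(-112.6))]);n=np.array([-a[1],a[0]])
for r in (190,205):
    c=np.where(m[r])[0]; L=onz(f,c.min(),r,.111);R=onz(f,c.max()+1,r,.111); print(L,R,np.linalg.norm(L-R),(L+R)/2)
i=onz(f,281,167,.111);o=onz(f,281,215,.111);print('inner',i,'outer',o,np.linalg.norm(i-o))
pl,pr=onz(f,193,95,.127),onz(f,369,95,.127);d=pl-pr;print('plate',pl,pr,np.degrees(np.arctan2(d[1],d[0])))
s1,s2=onz(f,281,75,.1),onz(f,281,150,.1);d=s2-s1;print(np.degrees(np.arctan2(d[1],d[0])))
```

```text
163 None 167 (np.int64(261), np.int64(300)) 171 (np.int64(259), np.int64(302)) 175 (np.int64(259), np.int64(302)) 179 (np.int64(259), np.int64(302)) 183 (np.int64(259), np.int64(302)) 187 (np.int64(259), np.int64(302)) 191 (np.int64(259), np.int64(302)) 195 (np.int64(259), np.int64(302)) 199 (np.int64(259), np.int64(302)) 203 (np.int64(259), np.int64(302)) 207 (np.int64(259), np.int64(301)) 211 (np.int64(260), np.int64(301)) 215 (np.int64(259), np.int64(302)) 219 (np.int64(259), np.int64(302)) 223 (np.int64(260), np.int64(301)) 227 None 231 None 235 None 
[ 0.47697386 -0.08230294  0.111     ] [ 0.505334   -0.09431799  0.111     ] 0.030800307588537242 [ 0.49115393 -0.08831047  0.111     ]
[ 0.47256894 -0.09224208  0.111     ] [ 0.50061957 -0.10412793  0.111     ] 0.03046492057459327 [ 0.48659425 -0.09818501  0.111     ]
inner [ 0.49745077 -0.07341434  0.111     ] outer [ 0.4840395  -0.10513381  0.111     ] 0.03443816104103693
plate [ 0.46634714 -0.01007618  0.127     ] [ 0.56448665 -0.05161479  0.127     ] 157.0589621362183
-112.919064841056
```

View pics/w1c.png

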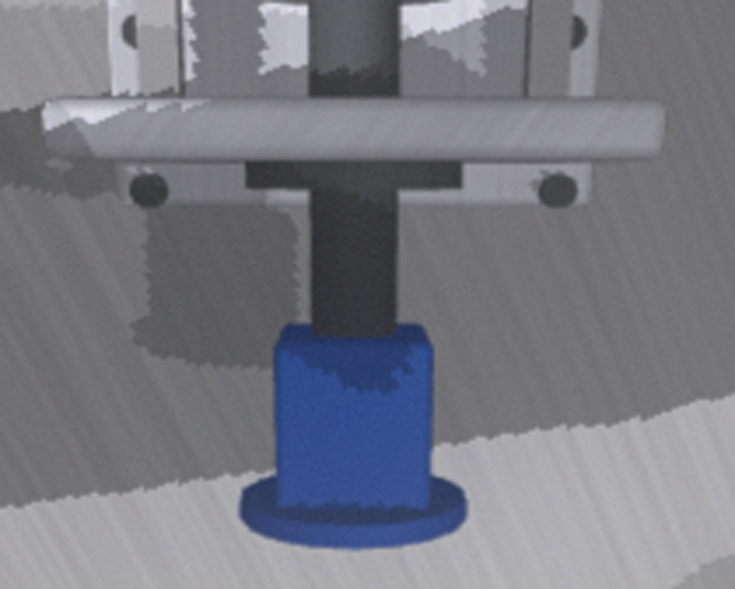

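Run:
```python
from workcell import bot
from h import *
f=dict(np.load("w1.npz"))
i=onz(f,281,169.5,.111);o=onz(f,281,224,.111);c=(i+o)/2;print(i,o,np.linalg.norm(i-o),c)
s=bot.observe();print(s["position"]);
print(delta(s,[c[0],c[1],.079],67.25))
b=onz(f,281,115,.127); print('plate outer top',b)
```

```text
[ 0.49677722 -0.07500736  0.111     ] [ 0.48140729 -0.11135933  0.111     ] 0.03946771019262663 [ 0.48909226 -0.09318335  0.111     ]
[ 0.48457538 -0.10366815  0.19964758]
(array([1.14720864e+01, 1.27324631e-02, 1.20642297e+02]), array([ 0.02202636,  0.02658855, -0.25919506]))
plate outer top [ 0.5108502  -0.04160442  0.127     ]
```

>>> apply_moves([
  {"travel": [0.006, 0, 0.01], "twist": [0, 0, 0], "claw": 0.085},
  {"travel": [0.0115, 0, 0.03], "twist": [0, 0, -0.2], "claw": 0.085},
  {"travel": [0.0115, 0, 0.05], "twist": [0, 0, -0.2], "claw": 0.085},
  {"travel": [0.0115, 0, 0.07], "twist": [0, 0, -0.2], "claw": 0.085},
  {"travel": [0.0115, 0, 0.09], "twist": [0, 0, -0.2], "claw": 0.085},
  {"travel": [0.0115, 0, 0.105], "twist": [0, 0, -0.2], "claw": 0.085},
  {"travel": [0.0115, 0, 0.115], "twist": [0, 0, -0.2], "claw": 0.085},
  {"travel": [0.0115, 0, 0.12], "twist": [0, 0, -0.2], "claw": 0.085},
  {"travel": [0.0115, 0, 0.12], "twist": [0, 0, -0.2], "claw": 0.085},
  {"travel": [0.0115, 0, 0.12], "twist": [0, 0, -0.2], "claw": 0.085},
])

```text
clock: 2.95
position: [0.4896, -0.0919, 0.0797]
tool_rot: [3.141, -0.0, 1.175]
force: [1.1, 0.5, 0.5]
grip_width: 0.085
```

Run:
```python
from workcell import bot
from h import *
s=bot.observe(); print(s["position"],s["tool_rot"],s["force"])
f=bot.grab_frame("wrist"); cv2.imwrite("pics/w2.png",f["frame"])
print(delta(s,[.4891,-.0932,.079],67.2))
```

```text
[ 0.48959992 -0.09188164  0.07973548] [ 3.14098853e+00 -1.32158978e-04  1.17455540e+00] [1.09118663 0.47267028 0.48332895]
(array([-1.4092484 ,  0.04719675,  0.73531804]), array([ 0.03460748, -0.00760147,  0.09706496]))
```

View pics/w2.png

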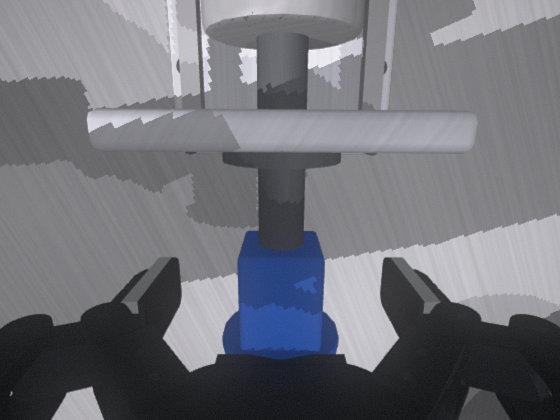

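The wrist view shows the block (columns 240–324) centred between the open pads (181 and 383) and clear of the flange. I'll close on it.

>>> apply_moves([
  {"travel": [0, 0, 0], "twist": [0, 0, 0], "claw": 0.06},
  {"travel": [0, 0, 0], "twist": [0, 0, 0], "claw": 0.045},
  {"travel": [0, 0, 0], "twist": [0, 0, 0], "claw": 0.035},
  {"travel": [0, 0, 0], "twist": [0, 0, 0], "claw": 0.02},
  {"travel": [0, 0, 0], "twist": [0, 0, 0], "claw": 0.02},
  {"travel": [0, 0, 0], "twist": [0, 0, 0], "claw": 0.02},
  {"travel": [0, 0, 0], "twist": [0, 0, 0], "claw": 0.02},
  {"travel": [0, 0, 0], "twist": [0, 0, 0], "claw": 0.02},
], force=60)

```text
clock: 3.8
position: [0.4897, -0.0919, 0.0796]
tool_rot: [3.141, -0.0, 1.174]
force: [-0.4, -0.3, 6.3]
grip_width: 0.0315
```

```bash
cat > st.py <<'E'
from workcell import bot
from h import *
s=bot.observe(); R=Ro.from_euler('xyz',s["tool_rot"])
a=-np.array([np.cos(np.radians(67.2)),np.sin(np.radians(67.2)),0]); n=np.array([-a[1],a[0],0]); o=np.array([.4891,-.0932,.0])
p=s["position"]-o
print("t %.2f out %.2f lat %.2f z %.2f mm | F out %.2f lat %.2f z %.2f | M %s grip %.2f yaw %.2f roll/pitch %s"%(s["clock"],p@a*1e3,p@n*1e3,p[2]*1e3,s["force"]@a,s["force"]@n,s["force"][2],s["moment"].round(2),s["grip_width"]*1e3,np.degrees(s["tool_rot"][2]),s["tool_rot"][:2].round(4)))
E
python3 st.py
```

```text
t 3.80 out -1.45 lat 0.01 z 79.64 mm | F out 0.48 lat -0.26 z 6.25 | M [-0.06  0.09 -0.26] grip 31.49 yaw 67.29 roll/pitch [ 3.1409e+00 -2.0000e-04]
```

>>> apply_moves([
  {"travel": [0.0005, 0, 0], "twist": [0, 0, 0], "claw": 0.02},
  {"travel": [0.001, 0, 0], "twist": [0, 0, 0], "claw": 0.02},
  {"travel": [0.0015, 0, 0], "twist": [0, 0, 0], "claw": 0.02},
  {"travel": [0.002, 0, 0], "twist": [0, 0, 0], "claw": 0.02},
  {"travel": [0.002, 0, 0], "twist": [0, 0, 0], "claw": 0.02},
])

```text
clock: 4.3
position: [0.4904, -0.0902, 0.0797]
tool_rot: [3.141, 0.0, 1.174]
force: [-1.2, -1.7, 6.6]
grip_width: 0.0316
```

```bash
python3 st.py
```

```text
t 4.30 out -3.24 lat 0.01 z 79.65 mm | F out 1.98 lat -0.43 z 6.64 | M [-0.31  0.18 -0.28] grip 31.58 yaw 67.28 roll/pitch [3.1409e+00 1.0000e-04]
```

>>> apply_moves([
  {"travel": [0.0005, 0, 0], "twist": [0, 0, 0], "claw": 0.02},
  {"travel": [0.001, 0, 0], "twist": [0, 0, 0], "claw": 0.02},
  {"travel": [0.0015, 0, 0], "twist": [0, 0, 0], "claw": 0.02},
  {"travel": [0.002, 0, 0], "twist": [0, 0, 0], "claw": 0.02},
])

```text
clock: 4.7
position: [0.491, -0.0886, 0.0796]
tool_rot: [3.141, 0.0, 1.174]
force: [-1.2, -3.0, 7.4]
grip_width: 0.0311
```

```bash
python3 st.py
```

```text
t 4.70 out -4.98 lat 0.02 z 79.64 mm | F out 3.21 lat 0.08 z 7.38 | M [-0.68  0.24 -0.16] grip 31.12 yaw 67.27 roll/pitch [3.141e+00 4.000e-04]
```

>>> apply_moves([
  {"travel": [0.0005, 0, 0], "twist": [0, 0, 0], "claw": 0.02},
  {"travel": [0.001, 0, 0], "twist": [0, 0, 0], "claw": 0.02},
  {"travel": [0.0015, 0, 0], "twist": [0, 0, 0], "claw": 0.02},
  {"travel": [0.0015, 0, 0], "twist": [0, 0, 0], "claw": 0.02},
])

```text
clock: 5.1
position: [0.4916, -0.0873, 0.0796]
tool_rot: [3.141, 0.0, 1.174]
force: [-1.9, -3.2, 7.5]
grip_width: 0.0315
```

```bash
python3 st.py
```

```text
t 5.10 out -6.43 lat 0.00 z 79.63 mm | F out 3.65 lat -0.48 z 7.49 | M [-0.66  0.21 -0.15] grip 31.46 yaw 67.27 roll/pitch [3.141e+00 5.000e-04]
```

>>> apply_moves([
  {"travel": [0.0005, 0, 0], "twist": [0, 0, 0], "claw": 0.02},
  {"travel": [0.001, 0, 0], "twist": [0, 0, 0], "claw": 0.02},
  {"travel": [0.001, 0, 0], "twist": [0, 0, 0], "claw": 0.02},
])

```text
clock: 5.4
position: [0.492, -0.0864, 0.0796]
tool_rot: [3.141, 0.001, 1.174]
force: [-2.0, -4.4, 6.6]
grip_width: 0.0311
```

```bash
python3 st.py
```

```text
t 5.40 out -7.35 lat 0.02 z 79.65 mm | F out 4.87 lat -0.13 z 6.60 | M [-0.75  0.26 -0.23] grip 31.10 yaw 67.26 roll/pitch [3.141e+00 6.000e-04]
```

>>> apply_moves([
  {"travel": [0.0005, 0, 0], "twist": [0, 0, 0], "claw": 0.02},
  {"travel": [0.0005, 0, 0], "twist": [0, 0, 0], "claw": 0.02},
])

```text
clock: 5.6
position: [0.492, -0.0863, 0.0796]
tool_rot: [3.141, 0.001, 1.174]
force: [-3.1, -5.0, 7.5]
grip_width: 0.0308
```

```bash
python3 st.py
```

```text
t 5.60 out -7.50 lat -0.01 z 79.63 mm | F out 5.84 lat -0.89 z 7.49 | M [-1.19  0.37 -0.12] grip 30.78 yaw 67.25 roll/pitch [3.1412e+00 1.0000e-03]
```

>>> apply_moves([
  {"travel": [0.0005, 0, 0], "twist": [0, 0, 0], "claw": 0.02},
  {"travel": [0.0005, 0, 0], "twist": [0, 0, 0], "claw": 0.02},
])

```text
clock: 5.8
position: [0.4921, -0.0862, 0.0796]
tool_rot: [3.141, 0.001, 1.173]
force: [-3.4, -6.8, 8.4]
grip_width: 0.0314
```

```bash
python3 st.py
```

```text
t 5.80 out -7.64 lat 0.02 z 79.64 mm | F out 7.62 lat -0.50 z 8.42 | M [-1.54  0.48 -0.1 ] grip 31.40 yaw 67.23 roll/pitch [3.1412e+00 1.4000e-03]
```

>>> apply_moves([
  {"travel": [0.0005, 0, 0], "twist": [0, 0, 0], "claw": 0.02},
  {"travel": [0.001, 0, 0], "twist": [0, 0, 0], "claw": 0.02},
  {"travel": [0.001, 0, 0], "twist": [0, 0, 0], "claw": 0.02},
  {"travel": [0.001, 0, 0], "twist": [0, 0, 0], "claw": 0.02},
])

```text
clock: 6.2
position: [0.4922, -0.0859, 0.0796]
tool_rot: [3.141, 0.002, 1.173]
force: [-4.1, -11.8, 10.2]
grip_width: 0.0313
```

```bash
python3 st.py
```

```text
t 6.20 out -7.93 lat 0.03 z 79.65 mm | F out 12.50 lat 0.79 z 10.24 | M [-2.3   0.7  -0.04] grip 31.27 yaw 67.21 roll/pitch [3.1413e+00 2.2000e-03]
```

>>> apply_moves([
  {"travel": [0, 0, 0], "twist": [0, 0, 0], "claw": 0.02},
  {"travel": [0, 0, 0], "twist": [0, 0, 0], "claw": 0.02},
  {"travel": [0, 0, 0], "twist": [0, 0, 0], "claw": 0.02},
  {"travel": [0, 0, 0], "twist": [0, 0, 0], "claw": 0.02},
])

```text
clock: 6.6
position: [0.4922, -0.0859, 0.0796]
tool_rot: [3.141, 0.002, 1.173]
force: [-4.6, -11.9, 10.0]
grip_width: 0.0314
```

```bash
python3 st.py
```

```text
t 6.60 out -7.91 lat 0.02 z 79.65 mm | F out 12.80 lat 0.35 z 9.99 | M [-2.35  0.69 -0.06] grip 31.35 yaw 67.21 roll/pitch [3.1413e+00 2.3000e-03]
```

>>> apply_moves([
  {"travel": [0, 0, 0], "twist": [0, 0, 0], "claw": 0.02},
  {"travel": [0, 0, 0], "twist": [0, 0, 0], "claw": 0.02},
  {"travel": [0, 0, 0], "twist": [0, 0, 0], "claw": 0.02},
  {"travel": [0, 0, 0], "twist": [0, 0, 0], "claw": 0.02},
])

```text
clock: 7.0
position: [0.4922, -0.0859, 0.0796]
tool_rot: [3.141, 0.002, 1.173]
force: [-4.4, -11.7, 9.5]
grip_width: 0.0315
```

```bash
python3 st.py
python3 - <<'E'
from workcell import bot
from h import *
s=bot.observe()
f=bot.grab_frame("wrist"); cv2.imwrite("pics/w3.png",f["frame"]); np.savez("w3.npz",**f)
f=bot.grab_frame("top"); print(blue(f["frame"])[1:])
E
```

```text
t 7.00 out -7.91 lat 0.03 z 79.64 mm | F out 12.54 lat 0.45 z 9.46 | M [-2.33  0.74 -0.04] grip 31.53 yaw 67.20 roll/pitch [3.1413e+00 2.2000e-03]Traceback (most recent call last):
  File "<stdin>", line 5, in <module>
  File "h.py", line 10, in blue
    n,l,s,c=cv2.connectedComponentsWithStats(m); i=1+np.argmax(s[1:,4]); return (l==i).astype(np.uint8),s[i],c[i]
                                                     ~~~~~~~~~^^^^^^^^^
    return _wrapfunc(a, 'argmax', axis=axis, out=out, **kwds)
    return bound(*args, **kwds)
ValueError: attempt to get argmax of an empty sequence
```

View pics/w3.png

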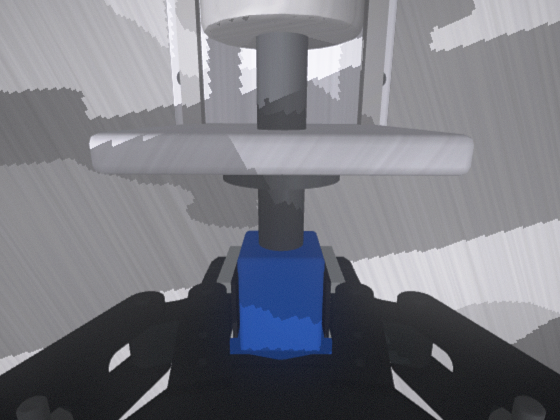

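The wrist view shows the pads clamped at columns 238 and 326. The hub's inner edge is still at row 232, as before, so there was no slip, and the bearing plate has come closer. The inner stop held about 11 N net of friction for 0.8 s. Now I'll pull.

>>> apply_moves([
  {"travel": [-0.001, 0, 0], "twist": [0, 0, 0], "claw": 0.02},
  {"travel": [-0.002, 0, 0], "twist": [0, 0, 0], "claw": 0.02},
  {"travel": [-0.003, 0, 0], "twist": [0, 0, 0], "claw": 0.02},
  {"travel": [-0.004, 0, 0], "twist": [0, 0, 0], "claw": 0.02},
  {"travel": [-0.005, 0, 0], "twist": [0, 0, 0], "claw": 0.02},
  {"travel": [-0.0065, 0, 0], "twist": [0, 0, 0], "claw": 0.02},
  {"travel": [-0.008, 0, 0], "twist": [0, 0, 0], "claw": 0.02},
  {"travel": [-0.0095, 0, 0], "twist": [0, 0, 0], "claw": 0.02},
  {"travel": [-0.011, 0, 0], "twist": [0, 0, 0], "claw": 0.02},
  {"travel": [-0.011, 0, 0], "twist": [0, 0, 0], "claw": 0.02},
])

```text
clock: 8.1
position: [0.4887, -0.0942, 0.0797]
tool_rot: [3.141, -0.0, 1.174]
force: [-0.5, -0.8, 5.9]
grip_width: 0.0308
```

```bash
python3 st.py
```

```text
t 8.10 out 1.12 lat 0.01 z 79.65 mm | F out 0.91 lat -0.14 z 5.95 | M [-0.06  0.06 -0.23] grip 30.85 yaw 67.28 roll/pitch [ 3.1409e+00 -2.0000e-04]
```

>>> apply_moves([
  {"travel": [-0.0005, 0, 0], "twist": [0, 0, 0], "claw": 0.02},
  {"travel": [-0.001, 0, 0], "twist": [0, 0, 0], "claw": 0.02},
  {"travel": [-0.0015, 0, 0], "twist": [0, 0, 0], "claw": 0.02},
])

```text
clock: 8.4
position: [0.4882, -0.0953, 0.0796]
tool_rot: [3.141, -0.001, 1.174]
force: [0.3, 1.5, 6.0]
grip_width: 0.0311
```

```bash
python3 st.py
```

```text
t 8.40 out 2.30 lat 0.01 z 79.65 mm | F out -1.45 lat -0.31 z 6.02 | M [ 0.31  0.01 -0.31] grip 31.08 yaw 67.29 roll/pitch [ 3.1409e+00 -5.0000e-04]
```

>>> apply_moves([
  {"travel": [-0.0005, 0, 0], "twist": [0, 0, 0], "claw": 0.02},
  {"travel": [-0.001, 0, 0], "twist": [0, 0, 0], "claw": 0.02},
  {"travel": [-0.0015, 0, 0], "twist": [0, 0, 0], "claw": 0.02},
])

```text
clock: 8.7
position: [0.4877, -0.0965, 0.0797]
tool_rot: [3.141, -0.001, 1.175]
force: [1.0, 2.8, 5.8]
grip_width: 0.0314
```

```bash
python3 st.py
```

```text
t 8.70 out 3.59 lat -0.03 z 79.65 mm | F out -2.97 lat -0.19 z 5.76 | M [ 0.6  -0.03 -0.32] grip 31.36 yaw 67.31 roll/pitch [ 3.1408e+00 -7.0000e-04]
```

>>> apply_moves([
  {"travel": [-0.0005, 0, 0], "twist": [0, 0, 0], "claw": 0.02},
  {"travel": [-0.001, 0, 0], "twist": [0, 0, 0], "claw": 0.02},
  {"travel": [-0.001, 0, 0], "twist": [0, 0, 0], "claw": 0.02},
])

```text
clock: 9.0
position: [0.4873, -0.0974, 0.0797]
tool_rot: [3.141, -0.001, 1.175]
force: [0.1, 3.0, 5.4]
grip_width: 0.031
```

```bash
python3 st.py
```

```text
t 9.00 out 4.59 lat -0.01 z 79.67 mm | F out -2.79 lat -1.02 z 5.42 | M [ 0.53  0.01 -0.3 ] grip 31.00 yaw 67.31 roll/pitch [ 3.1408e+00 -7.0000e-04]
```

>>> apply_moves([
  {"travel": [-0.0005, 0, 0], "twist": [0, 0, 0], "claw": 0.02},
  {"travel": [-0.001, 0, 0], "twist": [0, 0, 0], "claw": 0.02},
  {"travel": [-0.001, 0, 0], "twist": [0, 0, 0], "claw": 0.02},
])

```text
clock: 9.3
position: [0.487, -0.0983, 0.0797]
tool_rot: [3.141, -0.001, 1.175]
force: [1.0, 2.8, 6.2]
grip_width: 0.0309
```

```bash
python3 st.py
```

```text
t 9.30 out 5.53 lat -0.01 z 79.66 mm | F out -2.94 lat -0.15 z 6.15 | M [ 0.63 -0.01 -0.33] grip 30.87 yaw 67.31 roll/pitch [ 3.1408e+00 -8.0000e-04]
```

>>> apply_moves([
  {"travel": [-0.0005, 0, 0], "twist": [0, 0, 0], "claw": 0.02},
  {"travel": [-0.001, 0, 0], "twist": [0, 0, 0], "claw": 0.02},
  {"travel": [-0.001, 0, 0], "twist": [0, 0, 0], "claw": 0.02},
])

```text
clock: 9.6
position: [0.4866, -0.0991, 0.0796]
tool_rot: [3.141, -0.001, 1.175]
force: [-0.3, 3.7, 5.6]
grip_width: 0.031
```

```bash
python3 st.py
```

```text
t 9.60 out 6.43 lat -0.04 z 79.64 mm | F out -3.28 lat -1.70 z 5.64 | M [ 0.7  -0.08 -0.31] grip 30.98 yaw 67.31 roll/pitch [ 3.1408e+00 -9.0000e-04]
```

>>> apply_moves([
  {"travel": [-0.0005, 0, 0], "twist": [0, 0, 0], "claw": 0.02},
  {"travel": [-0.001, 0, 0], "twist": [0, 0, 0], "claw": 0.02},
  {"travel": [-0.001, 0, 0], "twist": [0, 0, 0], "claw": 0.02},
])

```text
clock: 9.9
position: [0.4863, -0.0999, 0.0796]
tool_rot: [3.141, -0.001, 1.175]
force: [0.4, 4.6, 5.6]
grip_width: 0.0312
```

```bash
python3 st.py
```

```text
t 9.90 out 7.30 lat -0.02 z 79.64 mm | F out -4.38 lat -1.40 z 5.58 | M [ 0.86 -0.12 -0.39] grip 31.18 yaw 67.31 roll/pitch [ 3.1408e+00 -1.1000e-03]
```

>>> apply_moves([
  {"travel": [-0.0005, 0, 0], "twist": [0, 0, 0], "claw": 0.02},
  {"travel": [-0.0007, 0, 0], "twist": [0, 0, 0], "claw": 0.02},
  {"travel": [-0.0007, 0, 0], "twist": [0, 0, 0], "claw": 0.02},
])

```text
clock: 10.2
position: [0.4862, -0.1001, 0.0797]
tool_rot: [3.141, -0.002, 1.175]
force: [1.2, 7.5, 5.5]
grip_width: 0.0312
```

```bash
python3 st.py
```

```text
t 10.20 out 7.45 lat -0.00 z 79.66 mm | F out -7.36 lat -1.82 z 5.47 | M [ 1.46 -0.25 -0.44] grip 31.21 yaw 67.34 roll/pitch [ 3.1406e+00 -1.7000e-03]
```

>>> apply_moves([
  {"travel": [-0.0005, 0, 0], "twist": [0, 0, 0], "claw": 0.02},
  {"travel": [-0.0007, 0, 0], "twist": [0, 0, 0], "claw": 0.02},
  {"travel": [-0.0007, 0, 0], "twist": [0, 0, 0], "claw": 0.02},
])

```text
clock: 10.5
position: [0.4861, -0.1003, 0.0797]
tool_rot: [3.141, -0.002, 1.176]
force: [3.3, 10.0, 3.7]
grip_width: 0.0311
```

```bash
python3 st.py
```

```text
t 10.50 out 7.69 lat 0.01 z 79.67 mm | F out -10.50 lat -0.79 z 3.65 | M [ 2.07 -0.38 -0.43] grip 31.10 yaw 67.36 roll/pitch [ 3.1405e+00 -2.3000e-03]
```

>>> apply_moves([
  {"travel": [-0.0003, 0, 0], "twist": [0, 0, 0], "claw": 0.02},
  {"travel": [-0.0003, 0, 0], "twist": [0, 0, 0], "claw": 0.02},
  {"travel": [-0.0003, 0, 0], "twist": [0, 0, 0], "claw": 0.02},
  {"travel": [-0.0003, 0, 0], "twist": [0, 0, 0], "claw": 0.02},
  {"travel": [-0.0003, 0, 0], "twist": [0, 0, 0], "claw": 0.02},
])

```text
clock: 11.0
position: [0.4861, -0.1003, 0.0797]
tool_rot: [3.14, -0.003, 1.176]
force: [3.3, 11.4, 4.0]
grip_width: 0.0315
```

```bash
python3 st.py
```

```text
t 11.00 out 7.76 lat -0.02 z 79.66 mm | F out -11.78 lat -1.39 z 3.95 | M [ 2.29 -0.51 -0.49] grip 31.46 yaw 67.37 roll/pitch [ 3.1405e+00 -2.5000e-03]
```

>>> apply_moves([
  {"travel": [0, 0, 0], "twist": [0, 0, 0], "claw": 0.02},
  {"travel": [0, 0, 0], "twist": [0, 0, 0], "claw": 0.02},
  {"travel": [0, 0, 0], "twist": [0, 0, 0], "claw": 0.02},
  {"travel": [0, 0, 0], "twist": [0, 0, 0], "claw": 0.02},
  {"travel": [0, 0, 0], "twist": [0, 0, 0], "claw": 0.02},
])

```text
clock: 11.5
position: [0.4861, -0.1004, 0.0797]
tool_rot: [3.14, -0.003, 1.176]
force: [2.9, 11.5, 3.8]
grip_width: 0.0311
```

```bash
python3 st.py;  python3 - <<'E'
from workcell import bot
from h import *
f=bot.grab_frame("wrist"); cv2.imwrite("pics/w4.png",f["frame"]); a=np.load("w3.npz")["frame"]
for im in (a,f["frame"]):
    m,s,c=blue(im); col=np.where(m[:,265:297].sum(1)>16)[0]; print(s,c,col.min(),col.max())
E
```

```text
t 11.50 out 7.76 lat 0.01 z 79.68 mm | F out -11.72 lat -1.77 z 3.80 | M [ 2.31 -0.47 -0.5 ] grip 31.06 yaw 67.37 roll/pitch [ 3.1404e+00 -2.5000e-03]
[ 229  231  103  129 9836] [280.32025214 300.69062627] 251 358
[ 229  231  104  129 9836] [280.3153721 300.6204758] 250 358
```

View pics/w4.png

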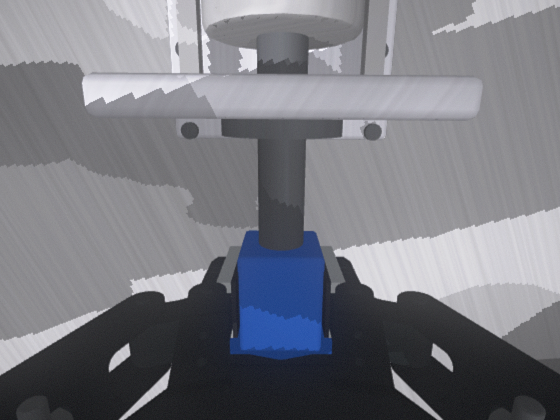

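The wrist view matches the last one at the hub (rows 231–358), so there was no slip. The outer stop held about 10 N net of friction. The midpoint is at about −0.1 mm on my scale, so I'll go back there.

>>> apply_moves([
  {"travel": [0.001, 0, 0], "twist": [0, 0, 0], "claw": 0.02},
  {"travel": [0.002, 0, 0], "twist": [0, 0, 0], "claw": 0.02},
  {"travel": [0.003, 0, 0], "twist": [0, 0, 0], "claw": 0.02},
  {"travel": [0.004, 0, 0], "twist": [0, 0, 0], "claw": 0.02},
  {"travel": [0.005, 0, 0], "twist": [0, 0, 0], "claw": 0.02},
  {"travel": [0.006, 0, 0], "twist": [0, 0, 0], "claw": 0.02},
  {"travel": [0.0075, 0, 0], "twist": [0, 0, 0], "claw": 0.02},
  {"travel": [0.009, 0, 0], "twist": [0, 0, 0], "claw": 0.02},
  {"travel": [0.0095, 0, 0], "twist": [0, 0, 0], "claw": 0.02},
  {"travel": [0.0095, 0, 0], "twist": [0, 0, 0], "claw": 0.02},
])

```text
clock: 12.55
position: [0.489, -0.0934, 0.0797]
tool_rot: [3.141, -0.0, 1.174]
force: [0.0, 0.1, 6.1]
grip_width: 0.0311
```

```bash
python3 st.py
```

```text
t 12.55 out 0.23 lat 0.03 z 79.68 mm | F out -0.07 lat -0.02 z 6.15 | M [-0.04  0.1  -0.28] grip 31.08 yaw 67.29 roll/pitch [ 3.1408e+00 -2.0000e-04]
```

>>> apply_moves([
  {"travel": [0.0003, 0, 0], "twist": [0, 0, 0], "claw": 0.02},
  {"travel": [0.0006, 0, 0], "twist": [0, 0, 0], "claw": 0.02},
  {"travel": [0.0006, 0, 0], "twist": [0, 0, 0], "claw": 0.02},
  {"travel": [0.0004, 0, 0], "twist": [0, 0, 0], "claw": 0.02},
  {"travel": [0.0004, 0, 0], "twist": [0, 0, 0], "claw": 0.02},
])

```text
clock: 13.05
position: [0.4892, -0.093, 0.0796]
tool_rot: [3.141, -0.0, 1.174]
force: [0.2, 1.0, 6.4]
grip_width: 0.0312
```

```bash
python3 st.py
```

```text
t 13.05 out -0.23 lat 0.02 z 79.65 mm | F out -1.01 lat -0.16 z 6.41 | M [ 0.12  0.11 -0.28] grip 31.20 yaw 67.29 roll/pitch [ 3.1409e+00 -3.0000e-04]
```

>>> apply_moves([
  {"travel": [0, 0, 0], "twist": [0, 0, 0], "claw": 0.04},
  {"travel": [0, 0, 0], "twist": [0, 0, 0], "claw": 0.05},
  {"travel": [0, 0, 0], "twist": [0, 0, 0], "claw": 0.07},
  {"travel": [0, 0, 0], "twist": [0, 0, 0], "claw": 0.085},
  {"travel": [0, 0, 0], "twist": [0, 0, 0], "claw": 0.085},
  {"travel": [0, 0, 0], "twist": [0, 0, 0], "claw": 0.085},
])

```text
clock: 13.65
position: [0.4888, -0.093, 0.0793]
tool_rot: [-3.142, 0.0, 1.175]
force: [0.2, 0.4, 0.0]
grip_width: 0.0848
```

```bash
python3 st.py
python3 - <<'E'
from workcell import bot
from h import *
f=bot.grab_frame("wrist"); cv2.imwrite("pics/w5.png",f["frame"])
for n in ("pics/w2.png","pics/w3.png","pics/w4.png","pics/w5.png"):
    g=cv2.imread(n); m,s,c=blue(g); r=np.where(m[:,265:297].sum(1)>16)[0]; print(n,s,r.min())
E
```

```text
t 13.65 out -0.09 lat -0.35 z 79.28 mm | F out -0.41 lat 0.03 z 0.04 | M [ 0.06  0.04 -0.02] grip 84.83 yaw 67.31 roll/pitch [-3.1415  0.    ]
pics/w2.png [  224   231   113   129 10065] 251
pics/w3.png [ 229  231  103  129 9836] 251
pics/w4.png [ 229  231  104  129 9836] 250
pics/w5.png [  224   231   114   129 10075] 251
```

View pics/w5.png

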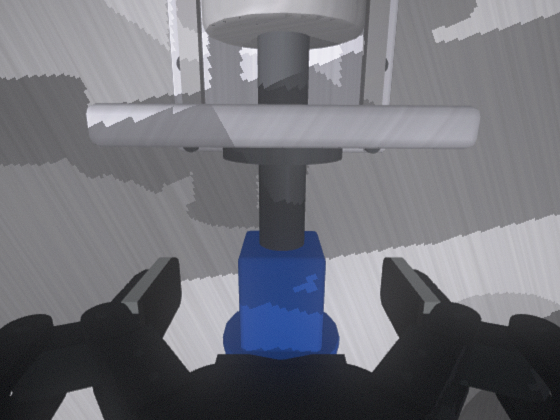

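The wrist view shows the pads open and clear of the hub at columns 181 and 383. The hub is still at row 231 in the tool view, so it stayed put. I'll lift straight up.

>>> apply_moves([
  {"travel": [0, 0, -0.005], "twist": [0, 0, 0], "claw": 0.085},
  {"travel": [0, 0, -0.015], "twist": [0, 0, 0], "claw": 0.085},
  {"travel": [0, 0, -0.03], "twist": [0, 0, 0], "claw": 0.085},
  {"travel": [0, 0, -0.05], "twist": [0, 0, 0], "claw": 0.085},
  {"travel": [0, 0, -0.07], "twist": [0, 0, 0], "claw": 0.085},
  {"travel": [0, 0, -0.09], "twist": [0, 0, 0], "claw": 0.085},
  {"travel": [-0.0115, 0, -0.11], "twist": [0, 0, 0], "claw": 0.085},
  {"travel": [-0.0115, 0, -0.12], "twist": [0, 0, 0], "claw": 0.085},
  {"travel": [-0.0115, 0, -0.12], "twist": [0, 0, 0], "claw": 0.085},
  {"travel": [-0.0115, 0, -0.12], "twist": [0, 0, 0], "claw": 0.085},
])

```text
clock: 14.7
position: [0.4844, -0.1033, 0.199]
tool_rot: [-3.141, -0.0, 1.175]
force: [0.9, 0.9, -0.6]
grip_width: 0.0851
```

```bash
python3 st.py
python3 - <<'E'
from workcell import bot
from h import *
s=bot.observe()
f=bot.grab_frame("wrist"); T=np.eye(4);T[:3,:3]=Ro.from_euler('xyz',s["tool_rot"]).as_matrix();T[:3,3]=s["position"]
f["pose"]=T@f["tool_from_camera"]; g=dict(np.load("w1.npz"))
a=-np.array([np.cos(np.radians(67.2)),np.sin(np.radians(67.2)),0])
for q in (g,f):
    m,st,c=blue(q["frame"]); print(st,c,(onz(q,*c,.105)-[.4891,-.0932,0])@a*1e3)
cv2.imwrite("pics/w6.png",f["frame"]); cv2.imwrite("pics/s6.png",bot.grab_frame("scene")["frame"])
E
```

```text
t 14.70 out 11.10 lat -0.48 z 199.00 mm | F out -1.15 lat 0.47 z -0.62 | M [0.01 0.01 0.  ] grip 85.11 yaw 67.32 roll/pitch [-3.1415e+00 -1.0000e-04]
[ 259  165   44   60 2439] [280.45141451 195.01722017] -0.2776106929427654
[ 259  167   45   60 2429] [281.19925895 196.82132565] 0.8153121152067292
```

View pics/s6.png

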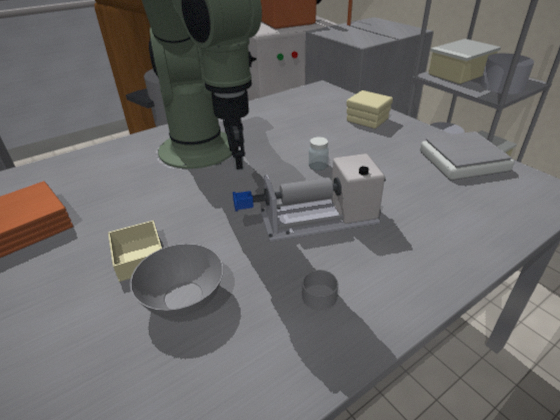

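The scene view shows the arm clear above the hub, which is at (243,201), and the bowl, tub, ring and jar where they were. The wrist view puts the hub 1.1 mm further out than at the start, against the 1.2–1.3 mm I expected. I'm handing in.

```bash
python3 -c "
from workcell import bot
print(bot.job_done())"
```

```text
the job is handed in; nothing more can be done
None
```

I gripped the blue hub, held the shaft against both stops in the order asked, then left it midway and let go. I handed the job in at about 15 s of the 48 s; it reports no verdict.

| Stop | Measured tool position at the hold | Wrist force | On the stop, less about 1.5 N friction | Hold |
|---|---|---|---|---|
| Inner | −7.91 mm | about 12.6 N | about 11 N | 0.8 s |
| Outer | +7.76 mm | about 11.7 N | about 10 N | about 0.8 s |

- **Float and resting place:** The stops first bit at about −7.4 and +7.35 mm, so the float is roughly 15 mm. The midpoint is about −0.1 mm, and the tool read −0.23 mm just before release and −0.09 mm with the fingers open.
- **Last checks:** The hub sat in the same place in the wrist view before gripping, at both stops and after release, so nothing slipped or jumped. From above, the hub is 1.1 mm further out than at the start, against the 1.2–1.3 mm expected. The arm is clear of everything, and in the scene view the bowl, tub, ring and jar are where they were.
- **What disagreed:** The stops gave about 0.07–0.1 mm per N, stiffer than the stated 0.15. One free-running force reading during the pull was +0.9 N where about −1.5 N was expected, so the force readings may be off by about 1 N or more. Both stops gave a similar yield, so the midpoint should be little affected.

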